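Lock the bayonet cap onto the water filter

ROBOT

A 7-joint arm with a two-finger parallel gripper is mounted at the origin on a cart in front of the work surface, level with it; the furniture and walls round the work are solid. World frame = base frame: x ahead of the robot, y to its left, z up, the work surface at z = 0. Lengths are in m, angles in rad, forces in N, time in s.
With the tool pointing down it reaches from about 0.425 to 0.875 m from the base axis. Payload 4.7 kg.
Tool frame: the origin (TCP) lies at the very end of the fingers, on their centre line; the grasp point (between the pads) lies 19 mm behind it; z points along the fingers, y is the line along which they close (so a half turn about z gives the same grasp; the last joint's range is limited). The gripper opens to 87 mm and grips with 3 to 60 N. Pads are 19 mm wide; open, the fingers measure 117 mm over their backs; the gripper's body (75 mm by 190 mm) begins 51 mm behind the grasp point.
Start: joints at [-1.252, 0.321, -0.07, 1.45, 0.023, 1.371, -0.057], TCP at [0.195, 0.62, 0.223] pointing down, gripper open.
Joint ranges: [-2.86, 2.86], [-0.3, 2.09], [-1.38, 1.24], [0.06, 2.45], [-1.56, 4.7], [0.09, 2.05], [-2.69, 2.69]. Speed limits (rad/s): [2.57, 2.57, 3.14, 3.14, 3.14, 3.14, 3.14].

INTERFACE

Orientations are given as a rotation vector (axis times angle).
In Python, from bench import ctrl, vision gives the robot as it stands.
- The arm moves only by the tool jog_arm, never from a script. Its argument "increments" is a list of rows, each an object of numbers: "tx", "ty", "tz": the shift along the tool's x, y, z in mm; "wx", "wy", "wz": the turn, a rotation vector about the tool's x, y, z in rad; "gripper": the opening, from 0 (shut) to 1 (fully open). In form: [{"tx": .., "ty": .., "tz": .., "wx": .., "wy": .., "wz": .., "gripper": ..}, ...]. A call has exactly 5 rows; each row is the pose to reach, as a shift and turn from the pose commanded when the call began, along the tool's axes at that moment; what a row does not reach only later rows make up. A row lasts 1/12 s, in which the tool goes at most 41.7 mm and 7.16 degrees, less where a joint would pass 70% of its speed; a pose out of reach is approached as far as the arm can. A call with a gripper value outside its range is refused whole. The fingers move at their own pace and stop on an object; "grip_force" is the grip in N (left out, the last holds). Time passes only in rows, so rows that repeat a pose let the fingers close, or fill a call up. It gives the time, the measured TCP pose, the force, the opening and the grip force at its end, in the units of the state.
- ctrl.get_state(): the state, without advancing time (a new reading comes with each control period).
- vision.get_image(name): name is "side" or "top"; returns a dict with "color" (400x640x3 uint8, blue, green, red), "fx", "fy", "cx", "cy" (pixels), "extrinsics" (4x4, takes a point from world to camera coordinates). Camera axes: x right, y down, z forward; pixel columns grow to the right and rows downward; lengths in m; the calibration is good to about 2 mm. A picture is of the moment at which its call begins. There is no depth.
- ctrl.close_job(): hands the job in; it is judged then, once.
Trained networks look in the newest picture that a camera, given by its name, has taken for a name from the list of things; names that differ only in an ending like _2 or _b are one class to them, and where a whole thing is asked for, a point or a joint stands for the part that bears it (a point fixed in the world has none). Each returns a list of dicts, best first, with "conf" (0 to 1); they miss things now and then, are a little off and sometimes report something else, mostly with a low value. They report only what shows in the picture. A call takes as long as a camera call. They do not tell look-alikes from the thing itself.
- vision.spot_in(camera, thing): "bbox" ([left, top, right, bottom] in pixels, round what is visible of it).
The state is a dict: "time": time; "joint_positions": joint angles; "qd": joint speeds; "joint_torque": joint torques, N m; "position": TCP position; "tool_rot": TCP orientation; "ft_force": force on the tool from outside, world axes, zero at the start; "torque": the same for the moment, N m; "grip_width": opening from 0.0 (shut) to 1.0 (fully open); "grip_force": force on a finger pad.
Only numpy, scipy, OpenCV 4.12 (cv2) and the standard library are available. Lean on these libraries where they do the work, as an engineer would, in place of code of your own. Each camera call takes 0.05 s, during which the arm holds its last target. There are 200 camera calls.

TASK

Close the counter-top water filter: take its loose cap (the one with the wing grip), find the slots in the filter's mouth, press the cap gently down against the spring until it is fully home, turn it clockwise (seen from above) to the stop and let go, so that it springs up into its locking notches and stays locked, level in the mouth. Never force it down, and leave the other things on the worktop where they are.

Things in the scene. Friction and masses are not known exactly. Their poses are not given: they have to be found in the camera images.
- housing: Counter-top water filter, fixed to the worktop: white upright cylinder 92 mm across, 90 mm high, open at the top, on a 110 x 110 mm grey foot; hose stubs along its y axis reach 72 mm from the axis, 28 mm up. Origin on the cylinder's axis at worktop height, z up. It hardly gives: more than 60 N between cap and filter counts as forcing.
- mouth (a point): Centre of the filter's rim, 90 mm up. A grey collar in it has a bore of 55 mm and two opposite slots, 15 mm wide, out to 37 mm from the axis. The fixed collar is set at another angle each time, NOT measured: seen from above, the slot line is 0.1 to 1.0 rad anticlockwise of the housing's x axis. See it, or feel for it: lugs sliding on the lip drop when they meet the slots.
- under_lip (a point): On the axis, 82 mm up: underside of the collar's 8 mm lip. Under it the lugs turn clockwise only, 0.92 rad from the middle of the slots to a hard stop. At the stop the lip has notches 3.5 mm deep from below, about 3 mm wider than the lugs, into which the spring lifts the lugs when the cap is let go.
- spring (a point): On the axis, 80 mm up, at the top of a white plate on a spring inside the filter, as it stands when empty. It goes down with the cap and pushes up with 3 N at first, 9.5 N with the cap fully home.
- cap: White cap, grey wing grip, about 120 g, upright on the worktop. Origin: centre of the plug's underside. Plug 50 mm across (41 at its tapered foot), 23 mm high; disc 84 mm across at z = 23 to 29 mm. Origin height when: lugs rest on the lip 84 mm; plug meets the plate 80; lugs free to turn under the lip, below 70; fully home (disc on rim) 67; locked in the notches 73.5. Not locked, it rests at 80 or 70.
- wing (a point): Middle of the cap's wing grip, 45 mm above the cap's origin: a bar 56 mm long (along the cap's x axis), 16 mm thick (along y), from 29 to 60 mm above the origin.
- lugs (a point): On the cap's axis, 9 mm above its origin, level with the middle of the two lugs: they stand out at +x and -x of the cap, in line with the bar, 10 mm wide, 6 mm high, reaching to 34 mm from the axis. Half a turn makes no difference.
- shaker: Bystander: grey shaker, 47 mm in diameter, 82 mm high; origin at the centre of its base.
- mug: Bystander: white mug with a handle, 86 x 115 x 112 mm; origin at the centre of its base.
- spoon: Bystander: steel teaspoon lying flat, 139 x 30 x 10 mm; origin at the centre of its underside.
- dish: Bystander: white sauce dish, 74 mm in diameter, 20 mm high; origin at the centre of its base.
There are look-alikes about, which are no part of the job. What is shaped like the cap but purple or red is not meant.

How it is judged:
On the way:
1. the cap's lugs have gone down through the slots and the cap is pressed home against the spring (horizontal distance between cap and housing below 0.004 m and angle between cap's own z axis and vertical below 0.08 rad and height (world z) of cap between 0.064 and 0.0705 m), for 0.1 s.
At the end, for the whole second after the job is handed in: The cap sits locked in the filter: centred within 4 mm, level within 0.08 rad, its origin between 71.8 and 75.5 mm above the worktop (lugs up in the notches, held by the spring), at rest and let go (horizontal distance between cap and housing below 0.004 m and angle between cap's own z axis and vertical below 0.08 rad and height (world z) of cap between 0.0718 and 0.0755 m and linear speed of cap below 0.01 m/s and angular speed of cap below 0.1 rad/s); the robot touches nothing.
It fails at once if the cap is forced: more than 60 N between cap and filter (contact force between cap and housing above 60 N).
It fails at once if the shaker is pushed away (more than 25 mm) (distance of shaker from where it was at the start of the episode above 0.025 m).
It fails at once if the mug is pushed away (more than 25 mm) (distance of mug from where it was at the start of the episode above 0.025 m).
It fails at once if the spoon is pushed away (more than 25 mm) (distance of spoon from where it was at the start of the episode above 0.025 m).
It fails at once if the dish is pushed away (more than 25 mm) (distance of dish from where it was at the start of the episode above 0.025 m).
It also fails if it takes over 72 s, if anything falls off the work surface, if the arm or the gripper's body presses on something with over 40 N, if the wrist force passes 120 N, or if a joint passes its speed limit or range.

## Working session

There is one attempt and no reset: what is moved stays moved. The work goes in short steps, Python scripts to look and compute and a tool call to move; the robot and the scene stay as the last step left them, time stands still between calls to the robot, and variables do not carry over. Pictures are saved under pics/ and viewed, at most 10 in all, crops included, and the job is handed in when it is done.

Besides the shell and the picture viewer there is one more tool, called after "Request:" as name(argument=value, ...), one argument or row to a line, values as JSON. jog_arm: Moves the arm, as the interface text tells. Its arguments: {"type":"object","properties":{"increments":{"type":"array"},"grip_force":{"type":"number"}},"required":["increments"]}

```bash
mkdir -p pics
cat > h.py <<'E'
import numpy as np, cv2
from bench import ctrl, vision
def shot(n,f):
    im=vision.get_image(n); cv2.imwrite('pics/'+f,im['color']); return im
def ray(im,u,v,z):
    E=np.array(im['extrinsics']);R,t=E[:3,:3],E[:3,3];c=-R.T@t
    d=R.T@np.array([(u-im['cx'])/im['fx'],(v-im['cy'])/im['fy'],1]); return c+d*(z-c[2])/d[2]
def proj(im,p):
    E=np.array(im['extrinsics']);q=E[:3,:3]@np.array(p)+E[:3,3]
    return im['fx']*q[0]/q[2]+im['cx'],im['fy']*q[1]/q[2]+im['cy']
E
python3 - <<'E'
from h import *
for n in('top','side'):
    im=shot(n,n+'0.png');E=np.array(im['extrinsics']);print(n,im['fx'],(-E[:3,:3].T@E[:3,3]).round(3),E[:3,:3].round(2).tolist())
    for t in('cap','housing','wing','mouth'):
        for d in vision.spot_in(n,t)[:4]:
            b=d['bbox'];print(t,[round(x) for x in b],round(d['conf'],2),ray(im,(b[0]+b[2])/2,(b[1]+b[3])/2,.03 if t in('cap','wing') else .06).round(3))
print(ctrl.get_state())
E
```

```text
top 400.97105859203566 [ 0.401 -0.019  1.11 ] [[0.02, -1.0, -0.03], [-0.99, -0.01, -0.17], [0.17, 0.03, -0.99]]
cap [250, 240, 279, 270] 0.96 [0.445 0.155 0.03 ]
cap [194, 187, 224, 215] 0.84 [0.589 0.314 0.03 ]
cap [247, 188, 279, 221] 0.76 [0.583 0.165 0.03 ]
cap [296, 180, 325, 214] 0.64 [0.606 0.035 0.03 ]
housing [363, 179, 413, 232] 0.71 [ 0.579 -0.171  0.06 ]
wing [192, 186, 224, 214] 0.97 [0.592 0.317 0.03 ]
wing [197, 227, 222, 261] 0.87 [0.473 0.306 0.03 ]
wing [251, 187, 278, 218] 0.58 [0.587 0.162 0.03 ]
wing [245, 238, 280, 271] 0.57 [0.445 0.16  0.03 ]
mouth [366, 180, 415, 231] 0.91 [ 0.58  -0.178  0.06 ]
side 412.1314089876848 [ 0.278 -0.798  0.835] [[0.94, -0.34, -0.01], [-0.23, -0.61, -0.76], [0.25, 0.72, -0.65]]
cap [289, 150, 312, 170] 0.92 [0.604 0.3   0.03 ]
cap [320, 199, 349, 224] 0.86 [0.614 0.023 0.03 ]
cap [298, 175, 324, 191] 0.8 [0.593 0.171 0.03 ]
cap [252, 183, 284, 205] 0.69 [0.455 0.167 0.03 ]
housing [334, 233, 382, 288] 0.83 [ 0.591 -0.196  0.06 ]
wing [296, 173, 322, 197] 0.95 [0.586 0.164 0.03 ]
wing [318, 200, 345, 223] 0.84 [0.606 0.025 0.03 ]
w
[... 155 characters left out ...]
{'time': 0.5, 'joint_positions': array([-1.2519211 ,  0.32101438, -0.07012965,  1.45054543,  0.02258425,
        1.37077388, -0.0569031 ]), 'qd': array([ 0.00053086, -0.00317966,  0.00086933, -0.00026051, -0.00168747,
       -0.00022666, -0.00079078]), 'joint_torque': array([-2.03907721e-04, -4.90601528e+01, -4.02480215e-01, -3.12466156e+01,
       -6.35035057e-02,  3.44644475e-02,  5.31490593e-05]), 'position': array([0.19505408, 0.62005064, 0.22255457]), 'tool_rot': array([4.76819946e-01, 3.10516986e+00, 6.64961961e-05]), 'ft_force': array([ 0.34964514, -0.27649038, -0.107139  ]), 'torque': array([-0.01371623, -0.02539033,  0.03335376]), 'grip_force': 0.0, 'grip_width': 1.0035234969523676}
```

View pics/top0.png

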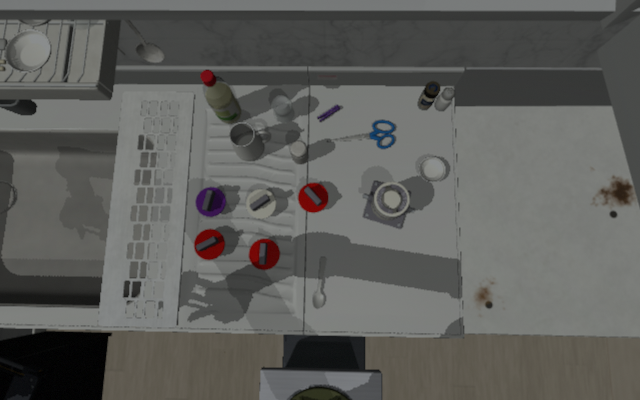

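View pics/side0.png

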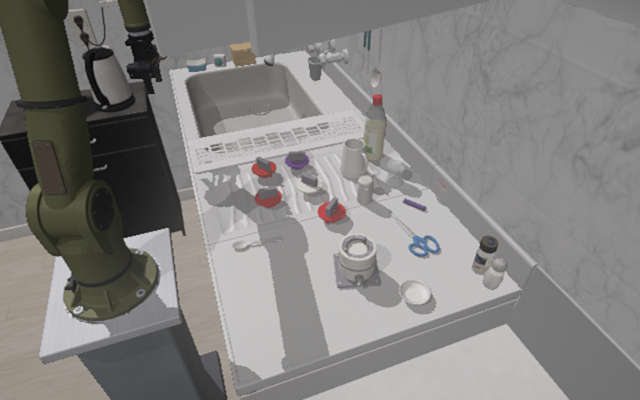

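Candidates in the top view: the white cap at (261,203), red ones at (313,197), (264,253) and (209,243), and a purple one at (210,201). I choose the white one with the grey wing at (261,203). The filter is at (389,201). I'll check both in one close crop.

Run:
```python
from h import *
t=cv2.imread('pics/top0.png');s=cv2.imread('pics/side0.png')
def c(i,u,v,r=25): return cv2.resize(i[v-r:v+r,u-r:u+r],(290,290),interpolation=cv2.INTER_CUBIC)
a=np.vstack([np.hstack([c(t,261,203),c(t,389,201,29)]),np.hstack([c(s,311,183),c(s,357,258,29)])])
a=np.clip(a.astype(float)*1.2,0,255).astype(np.uint8)
cv2.imwrite('pics/crop.png',a)
```

```text
(no output)
```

View pics/crop.png

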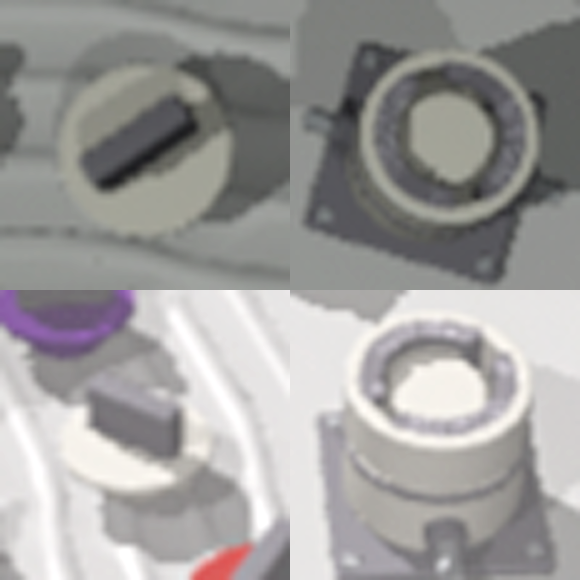

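The crops show the white cap with its grey wing, and a filter whose slots show as dark gaps: side crop (478,350)/(378,395), top crop near (455,70)/(465,190). Next I turn these into positions.

Run:
```python
from h import *
T=vision.get_image('top');S=vision.get_image('side')
def tc(x,y,z): return ray(T,236+x/5.8,178+y/5.8,z)[:2].round(4)
def th(x,y,z): return ray(T,360+(x-290)/5,172+y/5,z)[:2].round(4)
def sc(x,y,z): return ray(S,286+x/5.8,158+(y-290)/5.8,z)[:2].round(4)
def sh(x,y,z): return ray(S,328+(x-290)/5,229+(y-290)/5,z)[:2].round(4)
ang=lambda a,b: round(float(np.arctan2(*(b-a)[::-1])),3)
print('cap disc',tc(145,150,.029), sc(137,445,.027))
q=[tc(80,160,.06),tc(178,95,.06),tc(196,120,.06),tc(103,186,.06)]
print('bar',np.mean(q,0),ang(q[0],q[1]),ang(q[3],q[2]))
a,b=sc(90,385,.06),sc(182,415,.06);print('bar side',a,b,ang(a,b),(a+b)/2)
print('rim',th(449,136,.09),sh(438,382,.09))
f=[th(365,45,.01),th(310,222,.01),th(500,278,.01),th(540,95,.01)]
print('foot',f,np.mean(f,0),ang(f[1],f[0]),ang(f[2],f[1]))
g=[th(315,118,.028),th(560,190,.028)];print('hose',ang(g[1],g[0]))
a,b=sh(378,395,.088),sh(478,350,.088);print('slots side',a,b,ang(a,b),np.linalg.norm(a-b))
a,b=th(465,190,.086),th(455,70,.086);print('slots top',a,b,ang(a,b),np.linalg.norm(a-b))
```

```text
cap disc [0.5839 0.1707] [0.5891 0.1683]
bar [0.583175 0.16805 ] -0.954 -0.923
bar side [0.5696 0.1867] [0.6069 0.1445] -0.847 [0.58825 0.1656 ]
rim [ 0.5907 -0.1775] [ 0.5944 -0.1807]
foot [array([ 0.6568, -0.1437]), array([ 0.5562, -0.113 ]), array([ 0.5269, -0.2169]), array([ 0.6296, -0.2406])] [ 0.592375 -0.17855 ] -0.296 1.296
hose 1.292
slots side [ 0.5644 -0.1767] [ 0.6226 -0.1664] 0.175 0.059104399159453466
slots top [ 0.5634 -0.186 ] [ 0.6264 -0.1816] 0.07 0.06315346387966374
```

Request:
jog_arm(
  increments=[
    {"tx": -34,"ty": -21,"gripper": 1},
    {"tx": -68,"ty": -42,"gripper": 1},
    {"tx": -101,"ty": -63,"gripper": 1},
    {"tx": -135,"ty": -84,"gripper": 1},
    {"tx": -169,"ty": -105,"gripper": 1},
  ],
)

```text
validation failed for argument at $.in...
```

Request:
jog_arm(
  increments=[
    {"tx": -34,"ty": -21,"gripper": 1},
    {"tx": -68,"ty": -42,"gripper": 1},
    {"tx": -101,"ty": -63,"gripper": 1},
    {"tx": -135,"ty": -84,"gripper": 1},
    {"tx": -169,"ty": -105,"gripper": 1},
  ],
)

```text
validation failed for argument at $.in...
```

Request:
jog_arm(
  increments=[
    {"tx": -34,"ty": -21,"wz": 0.12,"gripper": 1},
    {"tx": -68,"ty": -42,"wz": 0.24,"gripper": 1},
    {"tx": -101,"ty": -63,"wz": 0.37,"gripper": 1},
    {"tx": -135,"ty": -84,"wz": 0.5,"gripper": 1},
    {"tx": -169,"ty": -105,"wz": 0.615,"gripper": 1},
  ],
)

```text
validation failed for argument at $.in...
```

```bash
cat >> h.py <<'E'
from scipy.spatial.transform import Rotation as Ro
def to(x,y,z,xa):
    s=ctrl.get_state();R=Ro.from_rotvec(s['tool_rot']);M=R.as_matrix()
    a=np.arctan2(M[1,0],M[0,0]);T=np.array([[np.cos(xa),np.sin(xa),0],[np.sin(xa),-np.cos(xa),0],[0,0,-1]]).T
    T=np.column_stack([[np.cos(xa),np.sin(xa),0],[np.sin(xa),-np.cos(xa),0],[0,0,-1]])
    w=(R.inv()*Ro.from_matrix(T)).as_rotvec()
    print('t',round(s['time'],2),'pos',s['position'].round(4),'xa',round(a,3),'d mm',(M.T@(np.array([x,y,z])-s['position'])*1000).round(1),'w',w.round(3),'q',s['joint_positions'].round(2),'F',s['ft_force'].round(1),'grip',round(s['grip_width'],3),round(s['grip_force'],1))
E
python3 - <<'E'
from h import *
to(.585,.168,.12,2.22)
im=shot('side','s1.png')
i=im['color'][110:270,230:430]; cv2.imwrite('pics/s1c.png',cv2.resize(i,None,fx=3.5,fy=3.5,interpolation=cv2.INTER_CUBIC))
E
```

```text
t 0.6 pos [0.1951 0.62   0.2226] xa 2.837 d mm [-507.6 -314.2  102.6] w [0.    0.    0.617] q [-1.25  0.32 -0.07  1.45  0.02  1.37 -0.06] F [-0.2 -0.6  0.6] grip 0.998 0.0
```

View pics/s1c.png

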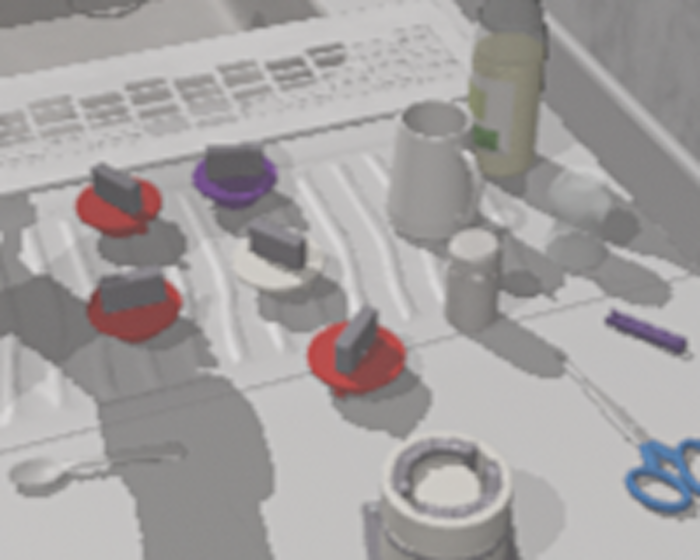

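The moves were refused and the arm has not moved; the picture shows the white cap at crop (278,255). I'll retry with every field filled in.

Request:
jog_arm(
  increments=[
    {"tx": -34,"ty": -21,"tz": 0,"wx": 0,"wy": 0,"wz": 0,"gripper": 1},
    {"tx": -68,"ty": -42,"tz": 0,"wx": 0,"wy": 0,"wz": 0,"gripper": 1},
    {"tx": -101,"ty": -63,"tz": 0,"wx": 0,"wy": 0,"wz": 0,"gripper": 1},
    {"tx": -135,"ty": -84,"tz": 0,"wx": 0,"wy": 0,"wz": 0,"gripper": 1},
    {"tx": -169,"ty": -105,"tz": 0,"wx": 0,"wy": 0,"wz": 0,"gripper": 1},
  ],
)

```text
time: 1.07
position: [0.3257, 0.4677, 0.2228]
tool_rot: [0.476, 3.105, 0.001]
ft_force: [-0.1, 1.1, 0.3]
grip_width: 1.001
grip_force: 0.0
```

Request:
jog_arm(
  increments=[
    {"tx": -34,"ty": -21,"tz": 0,"wx": 0,"wy": 0,"wz": 0,"gripper": 1},
    {"tx": -68,"ty": -42,"tz": 0,"wx": 0,"wy": 0,"wz": 0,"gripper": 1},
    {"tx": -101,"ty": -63,"tz": 0,"wx": 0,"wy": 0,"wz": 0,"gripper": 1},
    {"tx": -135,"ty": -84,"tz": 0,"wx": 0,"wy": 0,"wz": 0,"gripper": 1},
    {"tx": -169,"ty": -105,"tz": 0,"wx": 0,"wy": 0,"wz": 0,"gripper": 1},
  ],
)

```text
time: 1.48
position: [0.4555, 0.3167, 0.223]
tool_rot: [0.477, 3.105, 0.001]
ft_force: [0.1, -0.2, -0.1]
grip_width: 1.001
grip_force: 0.0
```

Request:
jog_arm(
  increments=[
    {"tx": -34,"ty": -21,"tz": 0,"wx": 0,"wy": 0,"wz": 0.12,"gripper": 1},
    {"tx": -68,"ty": -42,"tz": 0,"wx": 0,"wy": 0,"wz": 0.24,"gripper": 1},
    {"tx": -101,"ty": -63,"tz": 0,"wx": 0,"wy": 0,"wz": 0.36,"gripper": 1},
    {"tx": -135,"ty": -84,"tz": 0,"wx": 0,"wy": 0,"wz": 0.48,"gripper": 1},
    {"tx": -169,"ty": -105,"tz": 0,"wx": 0,"wy": 0,"wz": 0.6,"gripper": 1},
  ],
)

```text
time: 1.9
position: [0.5852, 0.1659, 0.223]
tool_rot: [1.381, 2.821, 0.001]
ft_force: [0.7, 1.4, 0.2]
grip_width: 0.998
grip_force: 0.0
```

Run:
```python
from h import *
to(.585,.168,.11,2.22)
```

```text
t 1.9 pos [0.5852 0.1659 0.223 ] xa 2.231 d mm [  1.8   1.  113. ] w [ 0.001 -0.     0.011] q [-0.63  0.24  0.37  1.57 -0.09  1.35  0.41] F [0.7 1.4 0.2] grip 0.998 0.0
```

Request:
jog_arm(
  increments=[
    {"tx": 1,"ty": 1,"tz": 28,"wx": 0,"wy": 0,"wz": 0,"gripper": 1},
    {"tx": 1,"ty": 1,"tz": 56,"wx": 0,"wy": 0,"wz": 0,"gripper": 1},
    {"tx": 1,"ty": 1,"tz": 84,"wx": 0,"wy": 0,"wz": 0,"gripper": 1},
    {"tx": 1,"ty": 1,"tz": 112,"wx": 0,"wy": 0,"wz": 0,"gripper": 1},
    {"tx": 1,"ty": 1,"tz": 140,"wx": 0,"wy": 0,"wz": 0,"gripper": 1},
  ],
)

```text
time: 2.32
position: [0.5844, 0.1689, 0.0815]
tool_rot: [1.373, 2.825, 0.001]
ft_force: [-0.5, 0.4, 0.5]
grip_width: 0.997
grip_force: 0.0
```

Run:
```python
from h import *
to(.585,.168,.036,2.22)
im=shot('side','s2.png');t=vision.get_image('top')
print([ [round(v) for v in proj(im,(.585,.168,z))] for z in (.083,.06,0)])
a=im['color'][130:210,265:365]; b=t['color'][165:245,215:315]
cv2.imwrite('pics/s2c.png',cv2.resize(np.hstack([a,b]),None,fx=4,fy=4,interpolation=cv2.INTER_CUBIC))
```

```text
t 2.32 pos [0.5844 0.1689 0.0815] xa 2.237 d mm [-1.1 -0.1 45.5] w [ 0.001 -0.     0.017] q [-0.62  0.35  0.35  1.73 -0.13  1.08  0.44] F [-0.5  0.4  0.5] grip 0.997 0.0
[[308, 171], [308, 177], [309, 192]]
```

View pics/s2c.png

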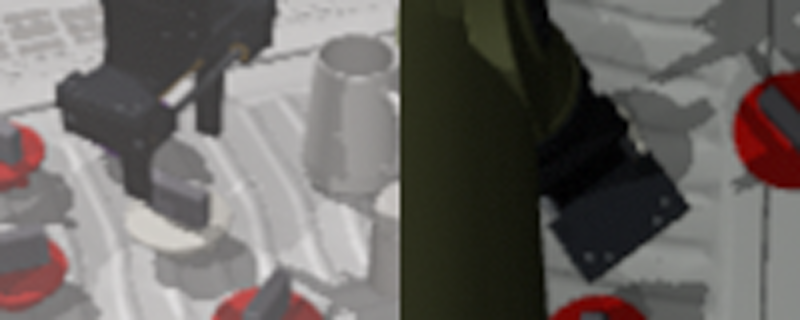

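Bar at crop (182,195), between the fingers (140,190)/(210,120), so the alignment is good. I'll descend and grip.

Request:
jog_arm(
  increments=[
    {"tx": -1,"ty": 0,"tz": 15,"wx": 0,"wy": 0,"wz": 0,"gripper": 1},
    {"tx": -1,"ty": 0,"tz": 30,"wx": 0,"wy": 0,"wz": 0,"gripper": 1},
    {"tx": -1,"ty": 0,"tz": 38,"wx": 0,"wy": 0,"wz": 0,"gripper": 1},
    {"tx": -1,"ty": 0,"tz": 44,"wx": 0,"wy": 0,"wz": 0,"gripper": 1},
    {"tx": -1,"ty": 0,"tz": 45,"wx": 0,"wy": 0,"wz": 0,"gripper": 1},
  ],
)

```text
time: 2.83
position: [0.585, 0.1682, 0.0377]
tool_rot: [-1.373, -2.826, 0.0]
ft_force: [-0.6, 0.4, -0.3]
grip_width: 1.002
grip_force: 0.0
```

Request:
jog_arm(
  grip_force=30,
  increments=[
    {"tx": 0,"ty": 0,"tz": 0,"wx": 0,"wy": 0,"wz": 0,"gripper": 0.6},
    {"tx": 0,"ty": 0,"tz": 0,"wx": 0,"wy": 0,"wz": 0,"gripper": 0.4},
    {"tx": 0,"ty": 0,"tz": 0,"wx": 0,"wy": 0,"wz": 0,"gripper": 0.2},
    {"tx": 0,"ty": 0,"tz": 0,"wx": 0,"wy": 0,"wz": 0,"gripper": 0},
    {"tx": 0,"ty": 0,"tz": 0,"wx": 0,"wy": 0,"wz": 0,"gripper": 0},
  ],
)

```text
time: 3.25
position: [0.5853, 0.1682, 0.0381]
tool_rot: [1.373, 2.825, 0.001]
ft_force: [-1.3, -0.7, 0.4]
grip_width: 0.708
grip_force: 0.0
```

Request:
jog_arm(
  increments=[
    {"tx": 0,"ty": 0,"tz": 0,"wx": 0,"wy": 0,"wz": 0,"gripper": 0},
    {"tx": 0,"ty": 0,"tz": 0,"wx": 0,"wy": 0,"wz": 0,"gripper": 0},
    {"tx": 0,"ty": 0,"tz": 0,"wx": 0,"wy": 0,"wz": 0,"gripper": 0},
    {"tx": 0,"ty": 0,"tz": 0,"wx": 0,"wy": 0,"wz": 0,"gripper": 0},
    {"tx": 0,"ty": 0,"tz": 0,"wx": 0,"wy": 0,"wz": 0,"gripper": 0},
  ],
)

```text
time: 3.67
position: [0.585, 0.1681, 0.0376]
tool_rot: [1.373, 2.826, 0.0]
ft_force: [0.2, -0.4, -0.2]
grip_width: 0.329
grip_force: 0.0
```

Request:
jog_arm(
  increments=[
    {"tx": 0,"ty": 0,"tz": 0,"wx": 0,"wy": 0,"wz": 0,"gripper": 0},
    {"tx": 0,"ty": 0,"tz": 0,"wx": 0,"wy": 0,"wz": 0,"gripper": 0},
    {"tx": 0,"ty": 0,"tz": 0,"wx": 0,"wy": 0,"wz": 0,"gripper": 0},
    {"tx": 0,"ty": 0,"tz": 0,"wx": 0,"wy": 0,"wz": 0,"gripper": 0},
    {"tx": 0,"ty": 0,"tz": 0,"wx": 0,"wy": 0,"wz": 0,"gripper": 0},
  ],
)

```text
time: 4.08
position: [0.5851, 0.1681, 0.0376]
tool_rot: [1.373, 2.825, 0.0]
ft_force: [-1.1, 0.7, -0.4]
grip_width: 0.182
grip_force: 30.0
```

Request:
jog_arm(
  increments=[
    {"tx": 0,"ty": 0,"tz": -6,"wx": 0,"wy": 0,"wz": 0,"gripper": 0},
    {"tx": 0,"ty": 0,"tz": -26,"wx": 0,"wy": 0,"wz": 0,"gripper": 0},
    {"tx": 0,"ty": 0,"tz": -60,"wx": 0,"wy": 0,"wz": 0,"gripper": 0},
    {"tx": 0,"ty": 0,"tz": -95,"wx": 0,"wy": 0,"wz": 0,"gripper": 0},
    {"tx": 0,"ty": 0,"tz": -130,"wx": 0,"wy": 0,"wz": 0,"gripper": 0},
  ],
)

```text
time: 4.5
position: [0.5841, 0.1675, 0.1687]
tool_rot: [-1.373, -2.824, 0.002]
ft_force: [0.7, 0.3, -1.7]
grip_width: 0.18
grip_force: 30.0
```

Run:
```python
from h import *
to(.592,-.179,.168,.12+np.pi)
```

```text
t 4.5 pos [0.5841 0.1675 0.1687] xa 2.236 d mm [-277.3 -207.8    1. ] w [-2.000e-03 -1.000e-03 -1.025e+00] q [-0.63  0.27  0.37  1.64 -0.1   1.25  0.42] F [ 0.7  0.3 -1.7] grip 0.18 30.0
```

Request:
jog_arm(
  increments=[
    {"tx": -20,"ty": -15,"tz": 0,"wx": 0,"wy": 0,"wz": 0,"gripper": 0},
    {"tx": -47,"ty": -36,"tz": 0,"wx": 0,"wy": 0,"wz": 0,"gripper": 0},
    {"tx": -76,"ty": -57,"tz": 0,"wx": 0,"wy": 0,"wz": 0,"gripper": 0},
    {"tx": -105,"ty": -79,"tz": 0,"wx": 0,"wy": 0,"wz": 0,"gripper": 0},
    {"tx": -134,"ty": -100,"tz": 0,"wx": 0,"wy": 0,"wz": 0,"gripper": 0},
  ],
)

```text
time: 4.92
position: [0.5884, -0.0009, 0.1679]
tool_rot: [-1.373, -2.825, 0.0]
ft_force: [0.7, 0.3, -1.7]
grip_width: 0.183
grip_force: 30.0
```

Request:
jog_arm(
  increments=[
    {"tx": -30,"ty": -22,"tz": 0,"wx": 0,"wy": 0,"wz": -0.1,"gripper": 0},
    {"tx": -60,"ty": -45,"tz": 0,"wx": 0,"wy": 0,"wz": -0.2,"gripper": 0},
    {"tx": -90,"ty": -67,"tz": 0,"wx": 0,"wy": 0,"wz": -0.3,"gripper": 0},
    {"tx": -120,"ty": -89,"tz": 0,"wx": 0,"wy": 0,"wz": -0.4,"gripper": 0},
    {"tx": -143,"ty": -107,"tz": 0,"wx": 0,"wy": 0,"wz": -0.5,"gripper": 0},
  ],
)

```text
time: 5.33
position: [0.5924, -0.1815, 0.1678]
tool_rot: [-0.628, -3.078, 0.002]
ft_force: [0.5, -0.1, -1.9]
grip_width: 0.183
grip_force: 30.0
```

Request:
jog_arm(
  increments=[
    {"tx": 0,"ty": 0,"tz": 0,"wx": 0,"wy": 0,"wz": -0.11,"gripper": 0},
    {"tx": 0,"ty": 0,"tz": 0,"wx": 0,"wy": 0,"wz": -0.22,"gripper": 0},
    {"tx": 0,"ty": 0,"tz": 0,"wx": 0,"wy": 0,"wz": -0.33,"gripper": 0},
    {"tx": 0,"ty": 0,"tz": 0,"wx": 0,"wy": 0,"wz": -0.44,"gripper": 0},
    {"tx": 0,"ty": 0,"tz": 0,"wx": 0,"wy": 0,"wz": -0.52,"gripper": 0},
  ],
)

```text
time: 5.75
position: [0.5928, -0.1779, 0.1675]
tool_rot: [0.188, -3.135, -0.0]
ft_force: [0.1, -0.8, -2.0]
grip_width: 0.184
grip_force: 30.0
```

Run:
```python
from h import *
to(.592,-.179,.168,.12+np.pi)
im=shot('side','s3.png')
p=ctrl.get_state()['position']
print([[round(v,1) for v in proj(im,(p[0],p[1],z))] for z in(.13,.158,.192)],[[round(v,1) for v in proj(im,(.592,-.179,.09))]])
cv2.imwrite('pics/s3c.png',cv2.resize(im['color'][170:300,290:420],None,fx=4.6,fy=4.6,interpolation=cv2.INTER_CUBIC))
```

```text
t 5.75 pos [ 0.5928 -0.1779  0.1675] xa -3.022 d mm [ 0.9 -1.  -0.5] w [ 0.    -0.001 -0.   ] q [-0.1   0.3   0.42  1.62 -0.13  1.25  2.04] F [ 0.1 -0.8 -2. ] grip 0.184 30.0
[[np.float64(357.4), np.float64(235.2)], [np.float64(357.9), np.float64(226.8)], [np.float64(358.7), np.float64(216.2)]] [[np.float64(356.4), np.float64(247.2)]]
```

View pics/s3c.png

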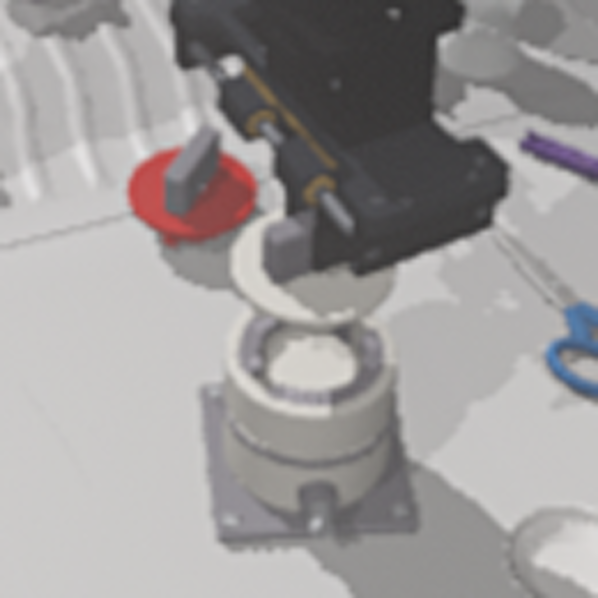

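The disc is centred at crop (313,262), on the TCP projection. The rim is centred about x=310, so the target is about (.5935,-.180). Next, the slot angle by polar unwrap of the first pictures.

Run:
```python
from h import *
th=np.arange(0,2*np.pi,np.radians(5))
out=[]
for n,f,c in(('top','top0.png',(.5915,-.178)),('side','side0.png',(.594,-.1805))):
    im=vision.get_image(n);g=cv2.imread('pics/'+f,0)
    a=[]
    for z,r in((.09,.030),(.09,.033),(.09,.0355)):
        uv=np.array([proj(im,(c[0]+r*np.cos(t),c[1]+r*np.sin(t),z)) for t in th],np.float32)
        a.append(cv2.remap(g,uv[None,:,0],uv[None,:,1],cv2.INTER_LINEAR)[0])
    out.append(np.array(a))
print(n)
for i,t in enumerate(th): print(round(np.degrees(t)),out[0][:,i],out[1][:,i])
```

```text
side
0 [66 73 75] [139 161 158]
5 [62 62 66] [135 150 151]
10 [63 57 66] [139 140 139]
15 [65 59 64] [139 139 145]
20 [66 57 57] [125 141 146]
25 [66 59 59] [105 122 138]
30 [67 65 60] [ 92  97 114]
35 [68 73 74] [ 94 101 106]
40 [71 82 85] [106 122 134]
45 [76 84 90] [114 137 149]
50 [85 88 87] [110 140 150]
55 [92 91 86] [112 147 168]
60 [89 88 83] [113 142 167]
65 [83 83 81] [111 135 155]
70 [80 82 81] [111 135 156]
75 [79 82 87] [108 129 151]
80 [85 82 84] [103 123 141]
85 [83 83 84] [101 119 136]
90 [85 89 85] [102 126 143]
95 [89 89 84] [104 126 146]
100 [88 88 91] [102 129 146]
105 [84 90 92] [105 140 152]
110 [80 87 87] [113 144 152]
115 [82 85 85] [111 140 153]
120 [81 83 82] [111 139 150]
125 [75 79 81] [111 139 143]
130 [73 73 76] [115 135 136]
135 [71 72 76] [123 137 135]
140 [71 72 76] [124 136 135]
145 [71 72 74] [125 135 134]
150 [71 72 79] [124 136 134]
155 [73 72 80] [137 139 136]
160 [77 78 85] [151 147 138]
165 [83 83 85] [155 152 139]
170 [79 80 87] [141 143 145]
175 [74 76 87] [115 121 149]
180 [71 71 86] [102 101 154]
185 [69 71 92] [110 122 164]
190 [69 74 93] 
[... 273 characters left out ...]
]
240 [ 89  92 100] [152 176 198]
245 [88 87 92] [152 175 194]
250 [95 88 86] [147 172 194]
255 [91 84 91] [141 167 192]
260 [84 88 93] [147 167 195]
265 [76 83 88] [150 161 194]
270 [84 85 90] [146 166 192]
275 [90 95 97] [144 168 195]
280 [80 89 94] [145 170 195]
285 [79 82 87] [142 166 190]
290 [85 86 84] [139 161 192]
295 [89 91 88] [141 164 190]
300 [87 92 94] [150 162 185]
305 [79 83 85] [153 166 182]
310 [74 76 78] [151 157 176]
315 [72 76 78] [150 152 171]
320 [69 72 74] [144 147 166]
325 [68 71 72] [138 136 157]
330 [69 72 75] [136 134 141]
335 [69 72 74] [136 134 136]
340 [69 71 72] [135 134 134]
345 [66 73 76] [134 137 138]
350 [68 75 77] [135 146 146]
355 [68 76 77] [137 158 156]
```

Request:
jog_arm(
  increments=[
    {"tx": 0,"ty": -2,"tz": 10,"wx": 0,"wy": 0,"wz": -0.1,"gripper": 0},
    {"tx": 0,"ty": -2,"tz": 20,"wx": 0,"wy": 0,"wz": -0.18,"gripper": 0},
    {"tx": 0,"ty": -2,"tz": 30,"wx": 0,"wy": 0,"wz": -0.18,"gripper": 0},
    {"tx": 0,"ty": -2,"tz": 38,"wx": 0,"wy": 0,"wz": -0.18,"gripper": 0},
    {"tx": 0,"ty": -2,"tz": 41,"wx": 0,"wy": 0,"wz": -0.18,"gripper": 0},
  ],
)

```text
time: 6.32
position: [0.5926, -0.1792, 0.1248]
tool_rot: [0.457, -3.106, -0.002]
ft_force: [-0.2, -0.3, -1.3]
grip_width: 0.187
grip_force: 30.0
```

Request:
jog_arm(
  increments=[
    {"tx": 0,"ty": 0,"tz": 1,"wx": 0,"wy": 0,"wz": 0,"gripper": 0},
    {"tx": 0,"ty": 0,"tz": 2,"wx": 0,"wy": 0,"wz": 0,"gripper": 0},
    {"tx": 0,"ty": 0,"tz": 3,"wx": 0,"wy": 0,"wz": 0,"gripper": 0},
    {"tx": 0,"ty": 0,"tz": 4,"wx": 0,"wy": 0,"wz": 0,"gripper": 0},
    {"tx": 0,"ty": 0,"tz": 4.5,"wx": 0,"wy": 0,"wz": 0,"gripper": 0},
  ],
)

```text
time: 6.73
position: [0.5944, -0.1793, 0.1229]
tool_rot: [-0.462, 3.106, 0.0]
ft_force: [1.9, 2.0, -0.0]
grip_width: 0.179
grip_force: 30.0
```

Run:
```python
from h import *
to(.5935,-.180,.119,.3+np.pi)
```

```text
t 6.73 pos [ 0.5944 -0.1793  0.1229] xa -2.846 d mm [ 1.  -0.4  3.9] w [-0.     0.002 -0.005] q [-0.07  0.33  0.39  1.67 -0.14  1.17  2.22] F [ 1.9  2.  -0. ] grip 0.179 30.0
```

Request:
jog_arm(
  increments=[
    {"tx": 0,"ty": 0,"tz": 0.5,"wx": 0,"wy": 0,"wz": 0,"gripper": 0},
    {"tx": 0,"ty": 0,"tz": 1,"wx": 0,"wy": 0,"wz": 0,"gripper": 0},
    {"tx": 0,"ty": 0,"tz": 1.5,"wx": 0,"wy": 0,"wz": 0,"gripper": 0},
    {"tx": 0,"ty": 0,"tz": 2,"wx": 0,"wy": 0,"wz": 0,"gripper": 0},
    {"tx": 0,"ty": 0,"tz": 2,"wx": 0,"wy": 0,"wz": 0,"gripper": 0},
  ],
)

```text
time: 7.15
position: [0.594, -0.179, 0.1201]
tool_rot: [-0.463, 3.106, 0.001]
ft_force: [1.6, 2.3, -0.2]
grip_width: 0.177
grip_force: 30.0
```

Run:
```python
from h import *
to(.5935,-.180,.119,.3+np.pi)
print(ctrl.get_state()['torque'].round(2))
```

```text
t 7.15 pos [ 0.594  -0.179   0.1201] xa -2.846 d mm [ 0.8 -0.8  1.1] w [ 0.     0.001 -0.004] q [-0.07  0.34  0.39  1.67 -0.14  1.16  2.22] F [ 1.6  2.3 -0.2] grip 0.177 30.0
[ 0.65 -0.38 -0.02]
```

Request:
jog_arm(
  increments=[
    {"tx": -1,"ty": 0.7,"tz": 0.5,"wx": 0,"wy": 0,"wz": 0,"gripper": 0},
    {"tx": -1,"ty": 0.7,"tz": 1,"wx": 0,"wy": 0,"wz": 0,"gripper": 0},
    {"tx": -1,"ty": 0.7,"tz": 1.7,"wx": 0,"wy": 0,"wz": 0,"gripper": 0},
    {"tx": -1,"ty": 0.7,"tz": 2.4,"wx": 0,"wy": 0,"wz": 0,"gripper": 0},
    {"tx": -1,"ty": 0.7,"tz": 3,"wx": 0,"wy": 0,"wz": 0,"gripper": 0},
  ],
)

```text
time: 7.57
position: [0.5943, -0.1788, 0.1173]
tool_rot: [-0.462, 3.107, 0.0]
ft_force: [-1.1, 2.1, 2.2]
grip_width: 0.183
grip_force: 30.0
```

Run:
```python
from h import *
to(.5935,-.180,.119,.3+np.pi)
print(ctrl.get_state()['torque'].round(2))
```

```text
t 7.57 pos [ 0.5943 -0.1788  0.1173] xa -2.847 d mm [ 1.1 -0.9 -1.7] w [ 0.     0.    -0.005] q [-0.07  0.34  0.39  1.67 -0.14  1.16  2.22] F [-1.1  2.1  2.2] grip 0.183 30.0
[ 0.39  0.01 -0.02]
```

Request:
jog_arm(
  increments=[
    {"tx": 0,"ty": 0,"tz": 1,"wx": 0,"wy": 0,"wz": 0,"gripper": 0},
    {"tx": 0,"ty": 0,"tz": 2,"wx": 0,"wy": 0,"wz": 0,"gripper": 0},
    {"tx": 0,"ty": 0,"tz": 3,"wx": 0,"wy": 0,"wz": 0,"gripper": 0},
    {"tx": 0,"ty": 0,"tz": 4,"wx": 0,"wy": 0,"wz": 0,"gripper": 0},
    {"tx": 0,"ty": 0,"tz": 5,"wx": 0,"wy": 0,"wz": 0,"gripper": 0},
  ],
)

```text
time: 7.98
position: [0.5944, -0.1787, 0.1123]
tool_rot: [-0.462, 3.107, 0.0]
ft_force: [-1.7, 2.4, 4.7]
grip_width: 0.179
grip_force: 30.0
```

Request:
jog_arm(
  increments=[
    {"tx": 0,"ty": 0,"tz": 1,"wx": 0,"wy": 0,"wz": 0,"gripper": 0},
    {"tx": 0,"ty": 0,"tz": 2,"wx": 0,"wy": 0,"wz": 0,"gripper": 0},
    {"tx": 0,"ty": 0,"tz": 3,"wx": 0,"wy": 0,"wz": 0,"gripper": 0},
    {"tx": 0,"ty": 0,"tz": 4,"wx": 0,"wy": 0,"wz": 0,"gripper": 0},
    {"tx": 0,"ty": 0,"tz": 5,"wx": 0,"wy": 0,"wz": 0,"gripper": 0},
  ],
)

```text
time: 8.4
position: [0.5944, -0.1787, 0.1076]
tool_rot: [-0.462, 3.107, 0.0]
ft_force: [-1.4, 3.0, 7.4]
grip_width: 0.182
grip_force: 30.0
```

Request:
jog_arm(
  increments=[
    {"tx": 0,"ty": 0,"tz": 0.4,"wx": 0,"wy": 0,"wz": 0,"gripper": 0},
    {"tx": 0,"ty": 0,"tz": 0.8,"wx": 0,"wy": 0,"wz": 0,"gripper": 0},
    {"tx": 0,"ty": 0,"tz": 1.2,"wx": 0,"wy": 0,"wz": 0,"gripper": 0},
    {"tx": 0,"ty": 0,"tz": 1.6,"wx": 0,"wy": 0,"wz": 0,"gripper": 0},
    {"tx": 0,"ty": 0,"tz": 2,"wx": 0,"wy": 0,"wz": 0,"gripper": 0},
  ],
)

```text
time: 8.82
position: [0.5944, -0.1788, 0.1058]
tool_rot: [-0.462, 3.107, 0.0]
ft_force: [-2.0, 2.5, 7.0]
grip_width: 0.183
grip_force: 30.0
```

Run:
```python
from h import *
to(.5935,-.180,.1046,.3+np.pi)
print(ctrl.get_state()['torque'].round(2))
```

```text
t 8.82 pos [ 0.5944 -0.1788  0.1058] xa -2.846 d mm [ 1.2 -0.9  1.2] w [-0.     0.    -0.005] q [-0.07  0.35  0.39  1.68 -0.14  1.14  2.22] F [-2.   2.5  7. ] grip 0.183 30.0
[ 0.47  0.67 -0.06]
```

Request:
jog_arm(
  increments=[
    {"tx": 0,"ty": 0,"tz": 0.2,"wx": 0,"wy": 0,"wz": 0,"gripper": 0},
    {"tx": 0,"ty": 0,"tz": 0.4,"wx": 0,"wy": 0,"wz": 0,"gripper": 0},
    {"tx": 0,"ty": 0,"tz": 0.6,"wx": 0,"wy": 0,"wz": 0,"gripper": 0},
    {"tx": 0,"ty": 0,"tz": 0.8,"wx": 0,"wy": 0,"wz": 0,"gripper": 0},
    {"tx": 0,"ty": 0,"tz": 1,"wx": 0,"wy": 0,"wz": 0,"gripper": 0},
  ],
)

```text
time: 9.23
position: [0.5945, -0.1788, 0.1049]
tool_rot: [-0.462, 3.107, 0.0]
ft_force: [-3.6, 1.7, 8.0]
grip_width: 0.183
grip_force: 30.0
```

Request:
jog_arm(
  increments=[
    {"tx": 0,"ty": 0,"tz": 0,"wx": 0,"wy": 0,"wz": 0.06,"gripper": 0},
    {"tx": 0,"ty": 0,"tz": 0,"wx": 0,"wy": 0,"wz": 0.12,"gripper": 0},
    {"tx": 0,"ty": 0,"tz": 0,"wx": 0,"wy": 0,"wz": 0.18,"gripper": 0},
    {"tx": 0,"ty": 0,"tz": 0,"wx": 0,"wy": 0,"wz": 0.24,"gripper": 0},
    {"tx": 0,"ty": 0,"tz": 0,"wx": 0,"wy": 0,"wz": 0.3,"gripper": 0},
  ],
)

```text
time: 9.65
position: [0.5961, -0.1796, 0.1056]
tool_rot: [0.012, 3.137, -0.003]
ft_force: [0.2, 0.4, 7.0]
grip_width: 0.179
grip_force: 30.0
```

Run:
```python
from h import *
to(.5943,-.1788,.1046,.3+np.pi)
print(ctrl.get_state()['torque'].round(2))
```

```text
t 9.65 pos [ 0.5961 -0.1796  0.1056] xa 3.134 d mm [1.8 0.8 1. ] w [-0.002  0.004 -0.307] q [-0.1   0.36  0.43  1.68 -0.16  1.13  1.94] F [0.2 0.4 7. ] grip 0.179 30.0
[ 0.11 -0.14  0.06]
```

Request:
jog_arm(
  increments=[
    {"tx": 0,"ty": 0,"tz": 0,"wx": 0,"wy": 0,"wz": 0.06,"gripper": 0},
    {"tx": 0,"ty": 0,"tz": 0,"wx": 0,"wy": 0,"wz": 0.12,"gripper": 0},
    {"tx": 0,"ty": 0,"tz": 0,"wx": 0,"wy": 0,"wz": 0.18,"gripper": 0},
    {"tx": 0,"ty": 0,"tz": 0,"wx": 0,"wy": 0,"wz": 0.24,"gripper": 0},
    {"tx": 0,"ty": 0,"tz": 0,"wx": 0,"wy": 0,"wz": 0.3,"gripper": 0},
  ],
)

```text
time: 10.07
position: [0.5959, -0.1802, 0.1056]
tool_rot: [0.481, 3.1, -0.003]
ft_force: [0.6, 0.2, 7.0]
grip_width: 0.179
grip_force: 30.0
```

Request:
jog_arm(
  increments=[
    {"tx": 0,"ty": 0,"tz": 0,"wx": 0,"wy": 0,"wz": 0.05,"gripper": 0},
    {"tx": 0,"ty": 0,"tz": 0,"wx": 0,"wy": 0,"wz": 0.1,"gripper": 0},
    {"tx": 0,"ty": 0,"tz": 0,"wx": 0,"wy": 0,"wz": 0.15,"gripper": 0},
    {"tx": 0,"ty": 0,"tz": 0,"wx": 0,"wy": 0,"wz": 0.2,"gripper": 0},
    {"tx": 0,"ty": 0,"tz": 0,"wx": 0,"wy": 0,"wz": 0.22,"gripper": 0},
  ],
)

```text
time: 10.48
position: [0.5957, -0.1805, 0.1055]
tool_rot: [0.818, 3.029, -0.003]
ft_force: [-0.8, 0.1, 7.5]
grip_width: 0.179
grip_force: 30.0
```

Run:
```python
from h import *
to(.5943,-.1788,.1046,.3-.92+np.pi)
print(ctrl.get_state()['torque'].round(2))
```

```text
t 10.48 pos [ 0.5957 -0.1805  0.1055] xa 2.614 d mm [2.1 0.8 0.9] w [-0.     0.005  0.092] q [-0.17  0.37  0.52  1.68 -0.2   1.14  1.45] F [-0.8  0.1  7.5] grip 0.179 30.0
[-0.24  0.04  0.08]
```

Request:
jog_arm(
  increments=[
    {"tx": 0,"ty": 0,"tz": 0,"wx": 0,"wy": 0,"wz": 0.02,"gripper": 0},
    {"tx": 0,"ty": 0,"tz": 0,"wx": 0,"wy": 0,"wz": 0.04,"gripper": 0},
    {"tx": 0,"ty": 0,"tz": 0,"wx": 0,"wy": 0,"wz": 0.06,"gripper": 0},
    {"tx": 0,"ty": 0,"tz": 0,"wx": 0,"wy": 0,"wz": 0.08,"gripper": 0},
    {"tx": 0,"ty": 0,"tz": 0,"wx": 0,"wy": 0,"wz": 0.1,"gripper": 0},
  ],
)

```text
time: 10.9
position: [0.5967, -0.1795, 0.1055]
tool_rot: [0.964, 2.984, -0.0]
ft_force: [3.9, 0.7, 4.8]
grip_width: 0.181
grip_force: 30.0
```

Run:
```python
from h import *
to(.5943,-.1788,.1046,.3-.92+np.pi)
print(ctrl.get_state()['torque'].round(2))
```

```text
t 10.9 pos [ 0.5967 -0.1795  0.1055] xa 2.517 d mm [ 2.3 -0.9  0.9] w [ 0.002  0.005 -0.005] q [-0.19  0.37  0.54  1.68 -0.21  1.14  1.35] F [3.9 0.7 4.8] grip 0.181 30.0
[ 0.2  -0.58  0.24]
```

Request:
jog_arm(
  increments=[
    {"tx": 0,"ty": 0,"tz": 0,"wx": 0,"wy": 0,"wz": 0.01,"gripper": 0},
    {"tx": 0,"ty": 0,"tz": 0,"wx": 0,"wy": 0,"wz": 0.02,"gripper": 0},
    {"tx": 0,"ty": 0,"tz": 0,"wx": 0,"wy": 0,"wz": 0.03,"gripper": 0},
    {"tx": 0,"ty": 0,"tz": 0,"wx": 0,"wy": 0,"wz": 0.04,"gripper": 0},
    {"tx": 0,"ty": 0,"tz": 0,"wx": 0,"wy": 0,"wz": 0.05,"gripper": 0},
  ],
)

```text
time: 11.32
position: [0.5968, -0.1792, 0.1055]
tool_rot: [1.035, 2.96, -0.0]
ft_force: [2.9, 0.4, 5.4]
grip_width: 0.18
grip_force: 30.8
```

Run:
```python
from h import *
to(.5943,-.1788,.1046,.3-.92+np.pi)
print(ctrl.get_state()['torque'].round(2))
```

```text
t 11.32 pos [ 0.5968 -0.1792  0.1055] xa 2.469 d mm [ 2.2 -1.2  0.9] w [ 0.001  0.005 -0.053] q [-0.19  0.37  0.55  1.69 -0.21  1.14  1.31] F [2.9 0.4 5.4] grip 0.18 30.8
[ 0.14 -0.37  0.8 ]
```

Request:
jog_arm(
  increments=[
    {"tx": 0,"ty": 0,"tz": 0,"wx": 0,"wy": 0,"wz": -0.04,"gripper": 0},
    {"tx": 0,"ty": 0,"tz": -1.5,"wx": 0,"wy": 0,"wz": -0.04,"gripper": 0},
    {"tx": 0,"ty": 0,"tz": -3,"wx": 0,"wy": 0,"wz": -0.04,"gripper": 0},
    {"tx": 0,"ty": 0,"tz": -4,"wx": 0,"wy": 0,"wz": -0.04,"gripper": 0},
    {"tx": 0,"ty": 0,"tz": -5,"wx": 0,"wy": 0,"wz": -0.04,"gripper": 0},
  ],
)

```text
time: 11.73
position: [0.5965, -0.179, 0.1101]
tool_rot: [0.978, 2.98, 0.001]
ft_force: [4.1, 1.2, 4.4]
grip_width: 0.186
grip_force: 29.9
```

Run:
```python
from h import *
to(.5943,-.1788,.1111,.3-.92+np.pi)
print(ctrl.get_state()['torque'].round(2))
```

```text
t 11.73 pos [ 0.5965 -0.179   0.1101] xa 2.507 d mm [ 1.9 -1.1 -1. ] w [ 0.002  0.005 -0.014] q [-0.19  0.37  0.54  1.68 -0.2   1.15  1.34] F [4.1 1.2 4.4] grip 0.186 29.9
[ 0.1  -1.01  0.16]
```

Request:
jog_arm(
  increments=[
    {"tx": 0,"ty": 0,"tz": -0.7,"wx": 0,"wy": 0,"wz": 0,"gripper": 0},
    {"tx": 0,"ty": 0,"tz": -0.7,"wx": 0,"wy": 0,"wz": 0,"gripper": 0.3},
    {"tx": 0,"ty": 0,"tz": -0.7,"wx": 0,"wy": 0,"wz": 0,"gripper": 0.6},
    {"tx": 0,"ty": 0,"tz": -0.7,"wx": 0,"wy": 0,"wz": 0,"gripper": 0.6},
    {"tx": 0,"ty": 0,"tz": -0.7,"wx": 0,"wy": 0,"wz": 0,"gripper": 0.6},
  ],
)

```text
time: 12.15
position: [0.5926, -0.179, 0.1085]
tool_rot: [-0.981, -2.981, 0.001]
ft_force: [-0.5, 0.2, -0.2]
grip_width: 0.403
grip_force: 0.0
```

Request:
jog_arm(
  increments=[
    {"tx": 0,"ty": 0,"tz": 0,"wx": 0,"wy": 0,"wz": 0,"gripper": 0.7},
    {"tx": 0,"ty": 0,"tz": -2,"wx": 0,"wy": 0,"wz": 0,"gripper": 0.7},
    {"tx": 0,"ty": 0,"tz": -20,"wx": 0,"wy": 0,"wz": 0,"gripper": 0.7},
    {"tx": 0,"ty": 0,"tz": -50,"wx": 0,"wy": 0,"wz": 0,"gripper": 0.7},
    {"tx": 0,"ty": 0,"tz": -80,"wx": 0,"wy": 0,"wz": 0,"gripper": 0.7},
  ],
)

```text
time: 12.57
position: [0.5932, -0.1785, 0.1896]
tool_rot: [-0.98, -2.982, 0.001]
ft_force: [0.7, -0.8, -0.6]
grip_width: 0.681
grip_force: 0.0
```

Run:
```python
from h import *
to(.5943,-.1788,.19,.3-.92+np.pi)
im=shot('side','s4.png')
for c in((.5943,-.1788),):
  for z in(.0735,.070,.067): print(z,[[round(290*0+v,1) for v in proj(im,(c[0]+dx,c[1]+dy,z+.06))] for dx,dy in((0,0),(.0225,-.0165),(-.0225,.0165))])
cv2.imwrite('pics/s4c.png',cv2.resize(im['color'][205:295,305:405],None,fx=6,fy=6,interpolation=cv2.INTER_CUBIC))
```

```text
t 12.57 pos [ 0.5932 -0.1785  0.1896] xa 2.507 d mm [-1.1  0.4 -0.4] w [-0.002 -0.003 -0.015] q [-0.21  0.3   0.56  1.59 -0.16  1.3   1.31] F [ 0.7 -0.8 -0.6] grip 0.681 0.0
0.0735 [[np.float64(358.2), np.float64(234.3)], [np.float64(369.7), np.float64(236.6)], [np.float64(346.7), np.float64(232.1)]]
0.07 [[np.float64(358.1), np.float64(235.4)], [np.float64(369.6), np.float64(237.6)], [np.float64(346.7), np.float64(233.1)]]
0.067 [[np.float64(358.0), np.float64(236.2)], [np.float64(369.6), np.float64(238.5)], [np.float64(346.6), np.float64(234.0)]]
```

View pics/s4c.png

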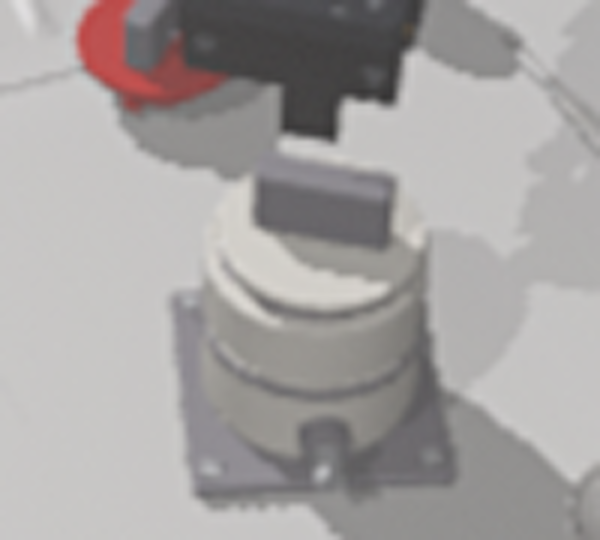

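The picture shows the cap in the mouth, with the bar top near crop (328,178) and the disc clear of the rim. I'll check height and level with one model overlay (green = 73.5 mm, red = 70 mm).

Run:
```python
from h import *
im=vision.get_image('side');I=im['color'];k=6;x0,y0=305,205
a=cv2.resize(I[y0:295,x0:405],None,fx=k,fy=k,interpolation=cv2.INTER_CUBIC)
b=a.copy();c=(.5943,-.1793);t=np.linspace(0,2*np.pi,60);al=2.507
def poly(P,col):
    uv=np.array([proj(im,p) for p in P]);uv=((uv-[x0,y0]+.5)*k).astype(np.int32);cv2.polylines(b,[uv],True,col,1)
for h,col in((.0735,(0,200,0)),(.070,(0,0,255))):
    poly([(c[0]+.042*np.cos(s),c[1]+.042*np.sin(s),h+.023) for s in t],col)
    poly([(c[0]+u*np.cos(al)-v*np.sin(al),c[1]+u*np.sin(al)+v*np.cos(al),h+.06) for u,v in((.028,.008),(-.028,.008),(-.028,-.008),(.028,-.008))],col)
poly([(c[0]+.046*np.cos(s),c[1]+.046*np.sin(s),.09) for s in t],(255,0,0))
cv2.imwrite('pics/ov.png',b)
```

```text
(no output)
```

View pics/ov.png

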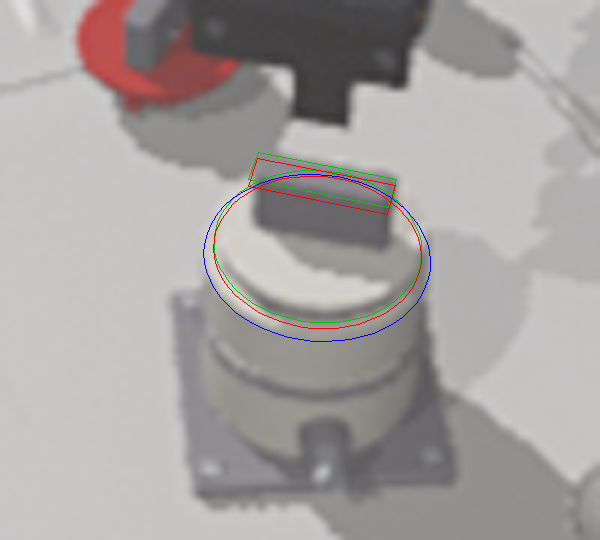

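The overlay matches the locked height, apart from a uniform shift of about 1.5 px. The spring force when I released the cap (about 6.2 N at 72.5 mm) agrees, so I'm handing in.

```bash
python3 -c "
from h import *
print(ctrl.close_job())"
```

```text
the job is handed in; nothing more can be done
None
```

The white cap went through the slots, was pressed home at about 67 mm, turned clockwise to the stop and let go into its notches; I handed the job in at about 13 s, with the locked height inferred from spring force (about 6 N) and one camera overlay, and no verdict came back.

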